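Feel for bearing play and take it up

TASK

Feel for play in the swing arm on the bearing stand: without gripping it, push the orange stem gently over to the left until it stops, then to the right until it stops. Then press the blue take-up button down until it seats firmly, without forcing it, and push the stem gently left and then right once more to prove that the play is gone. Finally let go, and leave the loose parts round the stand where they are.

Things in the scene. Friction and masses are not known exactly. Their poses are not given: they have to be found in the camera images.
- stand: Fixed bearing stand: aluminium base plate 216 x 134 x 12 mm, two grey bearing pedestals (tops 79 mm above the table), grey bridge (top 127 mm) at the far end that carries the take-up. Origin: centre of the plate's underside, on the table. x runs along the axle from the stem end to the bridge end, y is to the left, z up; its yaw is within 0.35 rad of straight ahead.
- swing: Rocker on a level axle along the stand's x, 50 mm above the table; origin on the axle over the stand's origin, axes the stand's when upright. Carries the orange upright stem (24 mm diameter, x = -49 mm, 40 to 92 mm above the axle) and a steel cross arm (130 mm in y, 24 in x, 12 thick, x = +40 mm). Rocks left and right almost freely until an end of the cross arm meets a take-up shoe.
- stem_top (a point): Centre of the stem's top face, 142 mm above the table when upright; starts within 5 mm of upright; loose, it stops 8 to 17 mm left or right of upright. The stops are firm. Push within 35 mm below this point, 3 to 7 N, and hold each stop 0.3 s. Over about 10 N the push lifts the take-up; over 15 N, which gripping also makes, damages the bearings.
- cross_top (a point): Centre of the upper face of the cross arm, at stand x = +40 mm, 56 mm above the table when the arm is level; z is square to that face.
- takeup: Take-up: level steel bar with two rubber shoes (radius 8 mm) 55 mm left and right of its middle, on a vertical rod with a blue button. Slides straight down under 12 N of friction and stays where left. Seats when both shoes bear on the cross arm and level it, 5 to 10 mm below its start: then the push rises steeply. Origin over the stand's origin, level with the shoes' undersides.
- button_top (a point): Centre of the top face of the blue button (36 mm diameter), at stand x = +40 mm, 164 to 169 mm above the table at the start. Press straight down here: about 12 N moves it, 15 to 20 N seats it, over 28 N damages the bearings. The depth differs each time and must be felt.
- shoe_line (a point): Midway between the undersides of the two shoes. Its height over cross_top is the play: 5 to 10 mm at the start, none when seated.
- armature: Loose wound copper armature 37 x 100 x 37 mm lying left of the stand; origin under its centre. A bystander.
- loose_bearing: Loose ball bearing, 48 mm diameter, 9 mm high, left of the stand; origin under its centre. A bystander.
- motor_can: Loose light blue steel motor can, 66 mm diameter, 86 mm high, left of the stand, beyond the armature; origin under its centre. A bystander.

How it is judged:
By the outcome, as a careful person would: the job done as asked, in the order asked, and still so for the second after the job is handed in, with the robot touching nothing.
It also fails if it takes over 67 s, if anything falls off the work surface, if the arm or the gripper's body presses on something with over 40 N, if the wrist force passes 120 N, or if a joint passes its speed limit or range.

ROBOT

A 6-joint arm with a two-finger parallel gripper is mounted at the origin on a cart in front of the work surface, level with it; the furniture and walls round the work are solid. World frame = base frame: x ahead of the robot, y to its left, z up, the work surface at z = 0. Lengths are in m, angles in rad, forces in N, time in s.
With the tool pointing down it reaches from about 0.275 to 0.725 m from the base axis. Payload 15.9 kg.
Tool frame: the origin (TCP) lies on the centre line of the jaws, within the pads' length; the fingertips stand 11 mm ahead of it and the grasp point (between the pads) lies 8 mm behind it; z points along the fingers, x is the direction in which the jaws open and shut, and the axes are right-handed (so a half turn about z gives the same grasp; the last joint's range is limited). The gripper opens to 85 mm and grips with 20 to 120 N. Pads are 22 mm wide; open, the fingers measure 114 mm over their backs; the gripper's body (76 mm by 85 mm) begins 54 mm behind the grasp point. The pads swing forward as they close: fully open they stand 13 mm farther back than shut.
Start: joints at [0, 0.213, -0.034, 1.323, 0, 1.571], TCP at [0.5, -0, 0.242] pointing down, gripper open.
Joint ranges: [-2.98, 2.98], [-0.74, 1.72], [-1.14, 1.35], [-2.1, 2.04], [-1.57, 1.44], [-3.14, 3.14]. Speed limits (rad/s): [1.89, 1.89, 2.39, 2.57, 3.14, 3.14].

INTERFACE

Orientations are given as a unit quaternion [w, x, y, z].
In Python, from workcell import read_state, snapshot, camera_model, sign_off gives the robot as it stands. The module is installed in compiled form; this text tells all that it offers.
- The arm moves only by the shell command python3 -m creep 'ROWS' [FORCE]. ROWS is JSON, a list of rows, each a list of 3 entries, a list of its own where there are three numbers: the closure, from -1 (fully open) to 1 (shut), then the shift along the tool's x, y, z in cm, then the turn about the tool's z in degrees. A call has 1 to 12 rows; each row is the pose to reach, as a shift and turn from the pose commanded when the call began, along the tool's axes at that moment; what a row does not reach only later rows make up. A row lasts 1/8 s, in which the tool goes at most 62.5 mm and 10.7 degrees, less where a joint would pass 70% of its speed; a pose out of reach is approached as far as the arm can. A call with a gripper value outside its range is refused whole. The fingers move at their own pace and stop on an object; FORCE is the grip in N (left out, the last holds). Time passes only in rows, so rows that repeat a pose let the fingers close. It gives the time, the measured TCP pose, the force and the opening at its end, in the units of the state.
- read_state(): the state, without advancing time (a new reading comes with each control period).
- snapshot(name): name is "scene" or "side" or "wrist"; returns (picture, depth): 420x560x3 uint8, red, green, blue; 420x560 float32, m along the optical axis (not along the pixel's ray), 0 where there is no reading.
- camera_model(name): a dict with "mtx" (3x3 intrinsics, pixels), "cam_to_world" (4x4, takes a point from camera to world coordinates); the wrist camera has in their place "T_tool_cam" (4x4, takes a point from camera to tool coordinates, whose origin is the TCP and whose axes are the tool frame's). Camera axes: x right, y up, looking along -z (the intrinsics and any distortion apply to the point x, -y, -z); pixel columns grow to the right and rows downward; lengths in m; the calibration is good to about 2 mm. A picture is of the moment at which its call begins: read the wrist's pose just before it. camera_model takes no time and is no camera call.
- sign_off(): hands the job in, once; it reports no verdict.
The state is a dict: "time": time; "joints": joint angles; "joint_velocities": joint speeds; "tau": joint torques, N m; "tcp_pos": TCP position; "tool_rot": TCP orientation; "wrist_force": force on the tool from outside, world axes, zero at the start; "ft_torque": the same for the moment, N m; "gripper_width": finger opening in m.
Only numpy, scipy, OpenCV 4.12 (cv2) and the standard library are available. Lean on these libraries where they do the work, as an engineer would, in place of code of your own. Each camera call takes 0.05 s, during which the arm holds its last target. There are 200 camera calls.

## Working session

There is one attempt and no reset: what is moved stays moved. The work goes in short steps, Python scripts to look and compute and a shell command to move; the robot and the scene stay as the last step left them, time stands still between calls to the robot, and variables do not carry over. Pictures are saved under pics/ and viewed, about 8 in all and at most 12, crops included, and the job is handed in when it is done.

```bash
mkdir -p pics
cat > h.py <<'E'
import numpy as np,cv2
from workcell import *
def shot(n,f=None):
    p,d=snapshot(n)
    if f: cv2.imwrite('pics/'+f,p[:,:,::-1])
    return p,d
def world(n,u,v,d,st=None):
    m=camera_model(n);K=m['mtx'];u=np.asarray(u,float);v=np.asarray(v,float)
    pc=np.stack([(u-K[0][2])/K[0][0]*d,-(v-K[1][2])/K[1][1]*d,-d,np.ones_like(d)])
    return (np.array(m['cam_to_world'])@pc)[:3].T
E
python3 - <<'E'
from h import *
a,d=shot('scene','a.png');b,e=shot('side','b.png')
cv2.imwrite('pics/ab.png',cv2.resize(np.hstack([a,b])[:,:,::-1],(800,300),interpolation=cv2.INTER_AREA))
for n in('scene','side'):
    m=camera_model(n);print(n,m)
print(read_state())
for n,p,dd in(('scene',a,d),('side',b,e)):
    h=cv2.cvtColor(p,cv2.COLOR_RGB2HSV)
    for c,lo,hi in(('orange',(5,150,100),(20,255,255)),('blue',(100,150,60),(125,255,255))):
        k=cv2.inRange(h,lo,hi);nn,l,s,ce=cv2.connectedComponentsWithStats(k)
        for i in range(1,nn):
            if s[i,4]>60:
                v,u=np.where((l==i)&(dd>0));P=world(n,u,v,dd[v,u])
                print(n,c,s[i],ce[i].round(1),'med',np.median(P,0).round(4),'lo',np.percentile(P,2,0).round(4),'hi',np.percentile(P,98,0).round(4))
E
```

```text
scene {'mtx': array([[435.77081168,   0.        , 284.65300238],
       [  0.        , 435.77081168, 216.86282895],
       [  0.        ,   0.        ,   1.        ]]), 'cam_to_world': array([[-0.85163933,  0.25286607, -0.45909608,  0.08416355],
       [-0.52392926, -0.43485452,  0.73239312,  0.69920289],
       [-0.01444263,  0.86426865,  0.50282314,  0.56038729],
       [ 0.        ,  0.        ,  0.        ,  1.        ]])}
side {'mtx': array([[393.91565778,   0.        , 281.30047306],
       [  0.        , 393.91565778, 209.57982858],
       [  0.        ,   0.        ,   1.        ]]), 'cam_to_world': array([[ 0.88515996,  0.28380778, -0.36870718,  0.17900267],
       [-0.46528019,  0.53567213, -0.70467702, -0.49799471],
       [-0.00248666,  0.79530404,  0.60620566,  0.62706716],
       [ 0.        ,  0.        ,  0.        ,  1.        ]])}
{'time': 0.1, 'joints': array([ 2.13232909e-05,  2.13310992e-01, -3.49800733e-02,  1.32352521e+00,
       -2.28240306e-05,  1.57082960e+00]), 'joint_velocities': array([ 0.00062124, -0.00061504,  0.00217703,  0.00041795, -0.00089004,
     
[... 852 characters left out ...]
 -0.361   0.1244]
scene blue [281 174  14   8  62] [287.2 176.7] med [ 0.5288 -0.0248  0.166 ] lo [ 0.5165 -0.0369  0.1628] hi [ 0.5418 -0.0101  0.1677]
side orange [292 246  13  10 100] [297.9 250.6] med [ 0.4435 -0.0551  0.1424] lo [ 0.4342 -0.0636  0.1392] hi [ 0.4543 -0.0449  0.1444]
side blue [323 213  17  12 152] [330.5 218.3] med [ 0.5276 -0.0303  0.1669] lo [ 0.5141 -0.0434  0.1639] hi [ 0.5416 -0.0145  0.1683]
side blue [ 451  348   78   64 2349] [489.9 380.4] med [ 0.5564 -0.3778  0.123 ] lo [ 0.5207 -0.4125  0.1209] hi [ 0.5925 -0.3419  0.1249]
side blue [ 415  386   85   34 1399] [452.1 407.5] med [ 0.4872 -0.3797  0.1228] lo [ 0.4409 -0.4097  0.1209] hi [ 0.5154 -0.3582  0.1248]
```

View pics/ab.png

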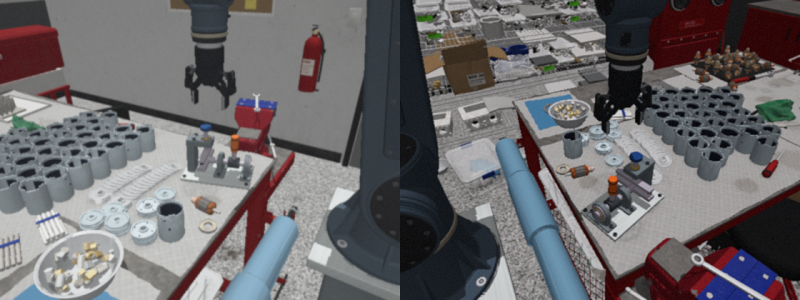

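```bash
python3 -m creep '[[-1,[-1,1,0],10],[-1,[-2,2,0],20],[-1,[-3,3,0],30],[-1,[-4,4,0],40],[-1,[-5,5,0],50],[-1,[-5.6,5.2,0],60],[-1,[-5.6,5.2,0],70],[-1,[-5.6,5.2,0],73],[-1,[-5.6,5.2,0],73],[-1,[-5.6,5.2,0],73]]'
cat >> h.py <<'E'
from scipy.spatial.transform import Rotation as R
def toolT(s):
    T=np.eye(4);q=s['tool_rot'];T[:3,:3]=R.from_quat([*q[1:],q[0]]).as_matrix();T[:3,3]=s['tcp_pos'];return T
def wristpts(d,s):
    m=camera_model('wrist');K=np.array(m['mtx']);v,u=np.indices(d.shape)
    pc=np.stack([(u-K[0,2])/K[0,0]*d,-(v-K[1,2])/K[1,1]*d,-d,np.ones_like(d)],-1)
    return (pc@(toolT(s)@np.array(m['T_tool_cam'])).T)[...,:3]
def blobs(p,P,d):
    h=cv2.cvtColor(p,cv2.COLOR_RGB2HSV)
    for c,lo,hi in(('orange',(5,150,80),(20,255,255)),('blue',(100,150,50),(125,255,255))):
        k=cv2.inRange(h,lo,hi);nn,l,s,ce=cv2.connectedComponentsWithStats(k)
        for i in range(1,nn):
            if s[i,4]>300:
                q=P[(l==i)&(d>0)]
                z=np.percentile(q[:,2],90);t=q[abs(q[:,2]-z)<.004]
                print(c,s[i],ce[i].round(1),'ztop',z.round(4),'n',len(t),'rect',cv2.minAreaRect((t[:,:2]*1000).astype(np.float32)),'circ',cv2.minEnclosingCircle((t[:,:2]*1000).astype(np.float32)))
E
python3 - <<'E'
from h import *
s=read_state();p,d=shot('wrist','w1.png');print(s['tcp_pos'],s['tool_rot'],s['wrist_force'],camera_model('wrist'))
P=wristpts(d,s);blobs(p,P,d)
k=(abs(P[...,2]-.012)<.004)&(d>0)
k=k.astype(np.uint8);n,l,st,c=cv2.connectedComponentsWithStats(k);i=1+np.argmax(st[1:,4])
q=P[l==i][:,:2];print(st[i],cv2.minAreaRect((q*1000).astype(np.float32)))
E
```

```text
time: 1.35
tcp_pos: [0.4439, -0.052, 0.2422]
tool_rot: [0.0, 0.804, -0.594, -0.0]
wrist_force: [0.8, 0.2, 0.3]
gripper_width: 0.0855
[ 0.44389695 -0.05197198  0.24218673] [ 8.89296697e-05  8.04283778e-01 -5.94245382e-01 -1.48514014e-04] [0.77071936 0.24396294 0.33357293] {'mtx': array([[305.03226361,   0.        , 278.638238  ],
       [  0.        , 305.03226361, 204.06077774],
       [  0.        ,   0.        ,   1.        ]]), 'T_tool_cam': array([[ 9.99998104e-01,  1.62514105e-03, -1.07270218e-03,
         2.28745510e-04],
       [ 1.27942037e-03, -9.63638907e-01, -2.67204828e-01,
        -6.64569188e-02],
       [-1.46794309e-03,  2.67202949e-01, -9.63639159e-01,
        -1.31983011e-01],
       [ 0.00000000e+00,  0.00000000e+00,  0.00000000e+00,
         1.00000000e+00]])}
orange [267 192  29  30 657] [280.8 206.3] ztop 0.1431 n 628 rect ((443.9327087402344, -54.21007537841797), (22.332626342773438, 21.759483337402344), 64.02056884765625) circ ((443.8022155761719, -54.26161575317383), 11.544966697692871)
blue [ 255   55   53   57 2364] [281.1  83.6] ztop 0.1673 n 2353 rect ((529.166015625, -27.90591049194336), (33.67805862426758, 33.44221496582031), 17.031322479248047) circ ((528.8790283203125, -28.185335159301758), 17.25424575805664)
[ 222  111   50  113 3317] ((441.1468811035156, -14.581100463867188), (134.83212280273438, 57.08802032470703), 17.11540412902832)
```

View pics/w1.png

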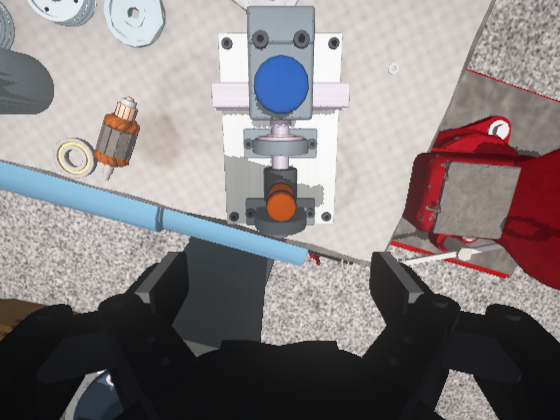

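Run:
```python
from h import *
from workcell import read_state
s=read_state();p,d=shot('wrist');P=wristpts(d,s)
T=toolT(s);Q=(P-[.444,-.0543,0])@T[:3,:3]
z=P[...,2]
m=(d>0)&(abs(Q[...,0])<.12)&(abs(Q[...,1])<.05);m[235:]&=False
for x0 in range(-120,120,20):
    k=m&(Q[...,0]*1000>=x0)&(Q[...,0]*1000<x0+20);print(x0,z[k].max().round(3),k.sum())
for u,v in((60,187),(160,217),(250,240),(300,255),(390,255)):print(u,v,P[v,u].round(3),(Q[v,u,:2]*1000).round(0))
```

```text
-120 0.005 1290
-100 0.004 1291
-80 0.018 1192
-60 0.027 1345
-40 0.072 1445
-20 0.144 1750
0 0.145 1671
20 0.071 1408
40 0.027 1344
60 0.018 1176
80 0.004 1287
100 0.004 1286
60 187 [ 0.279  0.311 -0.167] [-398.   50.]
160 217 [ 0.264  0.135 -0.194] [-233.  116.]
250 240 [ 0.277 -0.046 -0.175] [-57. 157.]
300 255 [ 0.275 -0.149 -0.176] [ 40. 190.]
390 255 [ 0.467 -0.096  0.252] [ 47. -10.]
```

```bash
python3 -m creep '[[-1,[0.2,0.1,1.5],0],[-1,[0.2,0.1,4],0],[-1,[0.2,0.1,7],0],[-1,[0.2,0.1,10],0],[-1,[0.2,0.1,12],0],[-1,[0.2,0.1,12],0]]'; python3 -m creep '[[-1,[-0.5,0,0],0],[-1,[-1.2,0,0],0],[-1,[-1.9,0,0],0],[-1,[-2.4,0,0],0],[-1,[-2.7,0,0],0],[-1,[-2.9,0,0],0],[-1,[-3.1,0,0],0],[-1,[-3.2,0,0],0],[-1,[-3.3,0,0],0],[-1,[-3.3,0,0],0]]'
python3 - <<'E'
from h import *
s=read_state();p,d=shot('wrist','w2.png');blobs(p,wristpts(d,s),d)
E
```

```text
time: 2.2
tcp_pos: [0.4422, -0.0541, 0.1206]
tool_rot: [0.001, 0.804, -0.595, -0.001]
wrist_force: [-0.0, 0.2, 0.5]
gripper_width: 0.0849
time: 3.45
tcp_pos: [0.434, -0.0226, 0.1223]
tool_rot: [-0.0, 0.804, -0.595, -0.0]
wrist_force: [0.3, -0.8, 0.8]
gripper_width: 0.0853
orange [ 55 112  37  23 545] [ 72.5 122.8] ztop 0.0365 n 378 rect ((452.8056335449219, 133.6742706298828), (20.564193725585938, 11.340245246887207), 81.09848022460938) circ ((451.9126281738281, 133.81414794921875), 10.354376792907715)
orange [ 41 164  31  25 342] [ 56.  177.5] ztop 0.0369 n 277 rect ((411.26287841796875, 139.92330932617188), (20.278194427490234, 9.59217357635498), 88.4433822631836) circ ((411.3368835449219, 139.84976196289062), 10.255250930786133)
orange [ 315  228   52   42 1005] [335.6 243.5] ztop 0.1278 n 269 rect ((449.33740234375, -47.94464874267578), (8.870285034179688, 22.503652572631836), 34.422367095947266) circ ((445.6788635253906, -50.45180892944336), 11.25192642211914)
orange [ 322  253   58   56 2483] [350.5 280.8] ztop 0.143 n 2230 rect ((443.2834167480469, -51.91069793701172), (23.05727195739746, 22.512815475463867), 63.12253189086914) circ ((443.5049743652344, -51.89216232299805), 11.92756462097168)
blue [  330     0   139   102 11694] [397.1  44.6] ztop 0.1672 n 11355 rect ((523.6109008789062, -29.099924087524414), (24.79541778564453, 35.54690933227539), 16.230361938476562) circ ((527.9830932617188, -27.919218063354492), 17.97847557067871)
```

View pics/w2.png

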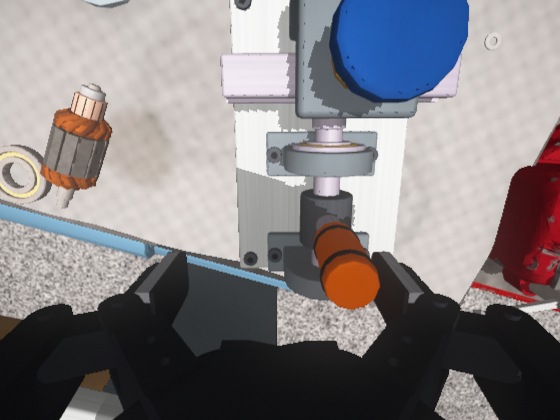

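```bash
python3 -m creep '[[-1,[-0.1,0,0],0],[-1,[-0.2,0,0],0],[-1,[-0.3,0,0],0],[-1,[-0.3,0,0],0]]';python3 -m creep '[[-1,[-0.05,0,0],0],[-1,[-0.1,0,0],0],[-1,[-0.1,0,0],0]]'
```

```text
time: 4.0
tcp_pos: [0.4331, -0.0197, 0.1223]
tool_rot: [-0.0, 0.804, -0.595, -0.0]
wrist_force: [0.3, -1.0, 0.2]
gripper_width: 0.0853
time: 4.38
tcp_pos: [0.4328, -0.0188, 0.1223]
tool_rot: [0.0, 0.804, -0.595, -0.0]
wrist_force: [0.7, -0.7, -0.3]
gripper_width: 0.0858
```

```bash
python3 -m creep '[[-1,[-0.05,0,0],0],[-1,[-0.1,0,0],0],[-1,[-0.1,0,0],0]]'
```

```text
time: 4.75
tcp_pos: [0.4325, -0.0178, 0.1223]
tool_rot: [-0.0, 0.804, -0.595, -0.0]
wrist_force: [0.7, -1.2, 0.2]
gripper_width: 0.0852
```

```bash
python3 -m creep '[[-1,[-0.04,0,0],0],[-1,[-0.08,0,0],0],[-1,[-0.08,0,0],0]]'
```

```text
time: 5.12
tcp_pos: [0.4322, -0.0171, 0.1223]
tool_rot: [0.0, 0.804, -0.595, -0.0]
wrist_force: [-0.2, -0.8, -0.4]
gripper_width: 0.0853
```

```bash
python3 -m creep '[[-1,[-0.04,0,0],0],[-1,[-0.06,0,0],0],[-1,[-0.06,0,0],0]]'
```

```text
time: 5.5
tcp_pos: [0.4321, -0.0165, 0.1223]
tool_rot: [0.0, 0.804, -0.595, -0.0]
wrist_force: [0.1, 0.7, 0.5]
gripper_width: 0.0853
```

```bash
python3 -m creep '[[-1,[-0.04,0,0],0],[-1,[-0.08,0,0],0],[-1,[-0.08,0,0],0]]'
```

```text
time: 5.88
tcp_pos: [0.4318, -0.0157, 0.1223]
tool_rot: [0.0, 0.804, -0.595, -0.0]
wrist_force: [-0.6, -0.1, -0.5]
gripper_width: 0.0857
```

```bash
python3 -m creep '[[-1,[-0.04,0,0],0],[-1,[-0.08,0,0],0],[-1,[-0.08,0,0],0]]'
```

```text
time: 6.25
tcp_pos: [0.4317, -0.015, 0.1223]
tool_rot: [0.0, 0.804, -0.595, 0.0]
wrist_force: [0.1, -0.8, 0.4]
gripper_width: 0.0855
```

```bash
python3 -m creep '[[-1,[-0.04,0,0],0],[-1,[-0.08,0,0],0],[-1,[-0.08,0,0],0]]'
```

```text
time: 6.62
tcp_pos: [0.4315, -0.0144, 0.1223]
tool_rot: [0.0, 0.804, -0.595, 0.0]
wrist_force: [0.9, -3.5, 2.2]
gripper_width: 0.0857
```

```bash
python3 -m creep '[[-1,[-0.04,0,0],0],[-1,[-0.06,0,0],0],[-1,[-0.06,0,0],0]]'
```

```text
time: 7.0
tcp_pos: [0.4314, -0.014, 0.1224]
tool_rot: [0.0, 0.804, -0.595, 0.0]
wrist_force: [2.7, -5.9, 1.1]
gripper_width: 0.0855
```

```bash
python3 -m creep '[[-1,[0.02,0,0],0],[-1,[0.02,0,0],0],[-1,[0.02,0,0],0],[-1,[0.02,0,0],0],[-1,[0.02,0,0],0]]'
```

```text
time: 7.62
tcp_pos: [0.4314, -0.0141, 0.1223]
tool_rot: [0.0, 0.804, -0.595, 0.0]
wrist_force: [1.9, -5.4, 1.6]
gripper_width: 0.0855
```

Run:
```python
from h import *
s=read_state();print(s['wrist_force']);p,d=shot('wrist');blobs(p,wristpts(d,s),d);s=read_state();print(s['wrist_force'])
```

```text
[ 1.92253902 -5.44971255  1.63587342]
orange [355  45  24  46 344] [363.  71.] ztop 0.1294 n 338 rect ((521.7313232421875, -20.819934844970703), (18.068119049072266, 4.773373603820801), 44.17130661010742) circ ((523.3565673828125, -22.492900848388672), 9.034322738647461)
orange [ 68 112  36  24 538] [ 85.1 123. ] ztop 0.0367 n 373 rect ((453.0400695800781, 133.695556640625), (21.36469841003418, 11.860541343688965), 82.24959564208984) circ ((450.53961181640625, 133.87107849121094), 10.930861473083496)
orange [ 53 164  31  25 343] [ 67.9 177.5] ztop 0.0368 n 291 rect ((411.3138427734375, 139.93690490722656), (11.314318656921387, 19.439905166625977), 0.7737868428230286) circ ((410.2933349609375, 139.83273315429688), 10.060046195983887)
orange [320 228  50  37 925] [341.5 242. ] ztop 0.1266 n 251 rect ((447.9425964355469, -40.844512939453125), (8.583813667297363, 22.210973739624023), 27.40117835998535) circ ((444.13226318359375, -42.819740295410156), 11.105588912963867)
orange [ 320  253   58   55 2464] [348.2 280. ] ztop 0.1426 n 2177 rect ((440.4514465332031, -41.83934783935547), (22.852291107177734, 22.330167770385742), 0.9305096864700317) circ ((440.6651306152344, -42.1768684387207), 11.791633605957031)
blue [  361     0   143   102 12014] [429.3  45. ] ztop 0.1672 n 11469 rect ((523.5042724609375, -29.03115463256836), (24.876161575317383, 35.610355377197266), 16.27581024169922) circ ((528.1131591796875, -27.861425399780273), 18.180086135864258)
[ 1.01609717 -5.92489471  0.41616182]
```

```bash
python3 -m creep '[[-1,[0.5,0,0],0],[-1,[1.5,0,0],0],[-1,[3,0,0],0],[-1,[4.2,0,0],0],[-1,[5,0,0],0],[-1,[5.5,0,0],0],[-1,[5.8,0,0],0],[-1,[6,0,0],0],[-1,[6.15,0,0],0],[-1,[6.3,0,0],0],[-1,[6.45,0,0],0],[-1,[6.6,0,0],0]]'; python3 -m creep '[[-1,[0.1,0,0],0],[-1,[0.2,0,0],0],[-1,[0.3,0,0],0],[-1,[0.4,0,0],0],[-1,[0.5,0,0],0],[-1,[0.6,0,0],0],[-1,[0.6,0,0],0]]'
```

```text
time: 9.18
tcp_pos: [0.4506, -0.077, 0.1223]
tool_rot: [-0.0, 0.804, -0.595, -0.0]
wrist_force: [0.2, 0.1, -0.0]
gripper_width: 0.0857
time: 10.05
tcp_pos: [0.4524, -0.0828, 0.1223]
tool_rot: [0.0, 0.804, -0.595, 0.0]
wrist_force: [0.1, 0.8, -0.3]
gripper_width: 0.0854
```

Run:
```python
from h import *
s=read_state();print(s['wrist_force']);p,d=shot('wrist');blobs(p,wristpts(d,s),d)
```

```text
[ 0.06743848  0.81486429 -0.27339976]
orange [ 192  227   52   44 1042] [222.7 243.8] ztop 0.1279 n 287 rect ((452.1060485839844, -55.154563903808594), (21.342130661010742, 7.236248970031738), 82.21409606933594) circ ((448.61285400390625, -54.676937103271484), 10.671566009521484)
orange [ 178  253   58   57 2510] [206.2 281.2] ztop 0.143 n 2263 rect ((444.0717468261719, -53.63632583618164), (22.669404983520508, 23.221899032592773), 63.38151168823242) circ ((443.8259582519531, -53.872901916503906), 12.084488868713379)
blue [   96     0   135    99 11075] [164.2  43.2] ztop 0.1672 n 11009 rect ((523.94775390625, -29.254560470581055), (24.043617248535156, 35.0318717956543), 16.76365852355957) circ ((528.6613159179688, -27.927968978881836), 17.61980628967285)
```

```bash
python3 -m creep '[[-1,[0.1,0,0],0],[-1,[0.2,0,0],0],[-1,[0.3,0,0],0],[-1,[0.4,0,0],0],[-1,[0.5,0,0],0],[-1,[0.6,0,0],0],[-1,[0.7,0,0],0],[-1,[0.7,0,0],0]]'
```

```text
time: 11.1
tcp_pos: [0.4544, -0.0895, 0.1223]
tool_rot: [0.0, 0.804, -0.595, 0.0]
wrist_force: [-0.4, 0.4, 0.7]
gripper_width: 0.0853
```

```bash
python3 -m creep '[[-1,[0.05,0,0],0],[-1,[0.08,0,0],0],[-1,[0.08,0,0],0]]'
```

```text
time: 11.48
tcp_pos: [0.4546, -0.0902, 0.1223]
tool_rot: [0.0, 0.804, -0.595, -0.0]
wrist_force: [-0.8, -0.1, 1.0]
gripper_width: 0.085
```

```bash
python3 -m creep '[[-1,[0.05,0,0],0],[-1,[0.08,0,0],0],[-1,[0.08,0,0],0]]'
```

```text
time: 11.85
tcp_pos: [0.4549, -0.091, 0.1223]
tool_rot: [-0.0, 0.804, -0.595, 0.0]
wrist_force: [0.7, 0.4, -0.2]
gripper_width: 0.0856
```

```bash
python3 -m creep '[[-1,[0.05,0,0],0],[-1,[0.08,0,0],0],[-1,[0.08,0,0],0]]'
```

```text
time: 12.22
tcp_pos: [0.4551, -0.0917, 0.1223]
tool_rot: [0.0, 0.804, -0.595, 0.0]
wrist_force: [-0.5, -0.5, -0.1]
gripper_width: 0.0854
```

```bash
python3 -m creep '[[-1,[0.03,0,0],0],[-1,[0.06,0,0],0],[-1,[0.06,0,0],0]]'
```

```text
time: 12.6
tcp_pos: [0.4552, -0.0922, 0.1223]
tool_rot: [-0.0, 0.804, -0.595, -0.0]
wrist_force: [-0.4, 1.4, 0.2]
gripper_width: 0.0854
```

```bash
python3 -m creep '[[-1,[0.03,0,0],0],[-1,[0.06,0,0],0],[-1,[0.06,0,0],0]]'
```

```text
time: 12.98
tcp_pos: [0.4554, -0.0927, 0.1223]
tool_rot: [-0.0, 0.804, -0.595, -0.0]
wrist_force: [-0.1, 2.1, 1.3]
gripper_width: 0.0855
```

```bash
python3 -m creep '[[-1,[0.03,0,0],0],[-1,[0.06,0,0],0],[-1,[0.06,0,0],0]]'
```

```text
time: 13.35
tcp_pos: [0.4556, -0.0932, 0.1223]
tool_rot: [-0.0, 0.804, -0.595, -0.0]
wrist_force: [-1.5, 5.3, 1.9]
gripper_width: 0.0857
```

Stop met at about 5.5 N; I hold it.

```bash
python3 -m creep '[[-1,[0,0,0],0],[-1,[0,0,0],0],[-1,[0,0,0],0],[-1,[0,0,0],0]]'
```

```text
time: 13.85
tcp_pos: [0.4555, -0.0932, 0.1223]
tool_rot: [-0.0, 0.804, -0.595, -0.0]
wrist_force: [-1.1, 5.2, 1.0]
gripper_width: 0.0851
```

Run:
```python
from h import *
s=read_state();p,d=shot('wrist');blobs(p,wristpts(d,s),d);T=toolT(s)
g=T[:3,:3].T@(np.array([.5288,-.028,.1672])-s['tcp_pos']);print(g*100,s['tcp_pos'])
```

```text
orange [188 227  50  38 935] [215.5 241.8] ztop 0.1268 n 253 rect ((454.4757385253906, -62.17384338378906), (8.44980525970459, 22.252994537353516), 8.084586143493652) circ ((450.2928466796875, -62.76800537109375), 11.126595497131348)
orange [ 180  252   58   57 2498] [208.9 280.2] ztop 0.1425 n 2200 rect ((447.8929443359375, -65.24260711669922), (22.888683319091797, 22.428264617919922), 50.691062927246094) circ ((447.4117736816406, -64.9797134399414), 11.863887786865234)
blue [   54     0   141    99 11383] [125.  43.] ztop 0.1671 n 11118 rect ((524.1041259765625, -29.677547454833984), (24.16143798828125, 35.548118591308594), 17.941986083984375) circ ((528.6649780273438, -27.83448600769043), 18.166824340820312)
[-4.09343571 -8.91313111 -4.4913932 ] [ 0.45552961 -0.09318729  0.12226292]
```

```bash
python3 -m creep '[[-1,[-1,0,0],0],[-1,[-2.5,0,0],0],[-1,[-2.8,0,-2],0],[-1,[-2.8,0,-5],0],[-1,[-3,0,-8],0],[0,[-4.1,-1,-8.5],0],[1,[-4.1,-4,-8.5],0],[1,[-4.1,-7,-8.5],0],[1,[-4.1,-8.9,-8.5],0],[1,[-4.1,-8.9,-8.5],0],[1,[-4.1,-8.9,-8.5],0],[1,[-4.1,-8.9,-8.5],0]]' 20
python3 -m creep '[[1,[0,0,0.5],0],[1,[0,0,1],0],[1,[0,0,1.5],0],[1,[0,0,1.8],0],[1,[0,0,2.0],0],[1,[0,0,2.0],0]]'
```

```text
time: 15.4
tcp_pos: [0.5281, -0.0282, 0.2074]
tool_rot: [0.0, 0.804, -0.595, -0.0]
wrist_force: [0.3, 0.8, 0.8]
gripper_width: 0.0001
time: 16.15
tcp_pos: [0.5287, -0.0282, 0.1872]
tool_rot: [0.0, 0.804, -0.595, -0.0]
wrist_force: [-0.1, -0.4, -0.1]
gripper_width: -0.0002
```

Run:
```python
from h import *
s=read_state();shot('wrist','w3.png');p,d=snapshot('side');cv2.imwrite('pics/s3.png',cv2.resize(p[100:300,200:460,::-1],(780,600)));print(s['tcp_pos'],s['wrist_force'])
```

```text
[ 0.52870831 -0.02819714  0.18721243] [-0.12674954 -0.42509867 -0.05882758]
```

View pics/s3.png

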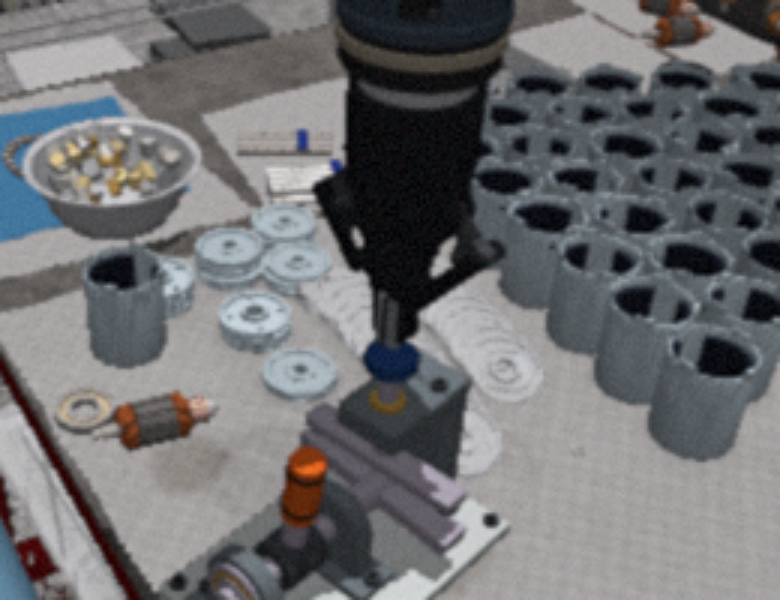

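View pics/w3.png

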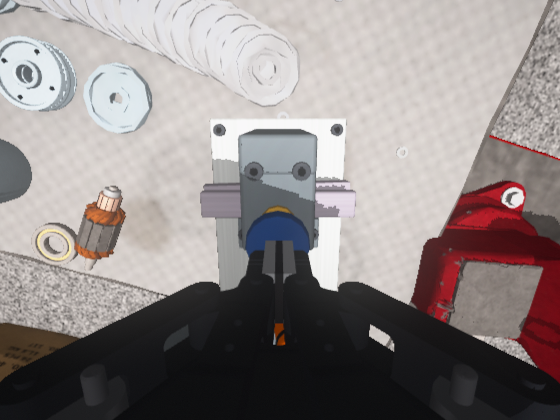

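```bash
python3 -m creep '[[1,[0,0,0.2],0],[1,[0,0,0.4],0],[1,[0,0,0.6],0],[1,[0,0,0.7],0],[1,[0,0,0.8],0],[1,[0,0,0.8],0]]'
```

```text
time: 17.0
tcp_pos: [0.5287, -0.0282, 0.1793]
tool_rot: [0.0, 0.804, -0.595, -0.0]
wrist_force: [0.4, -0.5, -0.3]
gripper_width: -0.0002
```

```bash
python3 -m creep '[[1,[0,0,0.05],0],[1,[0,0,0.1],0],[1,[0,0,0.15],0],[1,[0,0,0.2],0],[1,[0,0,0.2],0]]'
```

```text
time: 17.62
tcp_pos: [0.5287, -0.0282, 0.1773]
tool_rot: [0.0, 0.804, -0.595, -0.0]
wrist_force: [-0.1, -0.2, -0.7]
gripper_width: -0.0
```

```bash
python3 -m creep '[[1,[0,0,0.05],0],[1,[0,0,0.1],0],[1,[0,0,0.15],0],[1,[0,0,0.15],0]]'
```

```text
time: 18.12
tcp_pos: [0.5289, -0.0282, 0.1765]
tool_rot: [-0.0, 0.804, -0.595, 0.0]
wrist_force: [-2.6, -0.3, 11.3]
gripper_width: 0.0001
```

```bash
python3 -m creep '[[1,[0,0,0.05],0],[1,[0,0,0.1],0],[1,[0,0,0.15],0],[1,[0,0,0.15],0]]'
```

```text
time: 18.62
tcp_pos: [0.5289, -0.0282, 0.1751]
tool_rot: [-0.0, 0.804, -0.595, 0.0]
wrist_force: [-3.2, 0.3, 11.0]
gripper_width: -0.0002
```

```bash
python3 -m creep '[[1,[0,0,0.05],0],[1,[0,0,0.1],0],[1,[0,0,0.15],0],[1,[0,0,0.2],0],[1,[0,0,0.2],0]]'
```

```text
time: 19.25
tcp_pos: [0.5289, -0.0282, 0.1731]
tool_rot: [-0.0, 0.804, -0.595, 0.0]
wrist_force: [-3.6, -0.2, 10.9]
gripper_width: -0.0001
```

```bash
python3 -m creep '[[1,[0,0,0.03],0],[1,[0,0,0.06],0],[1,[0,0,0.06],0]]'
```

```text
time: 19.62
tcp_pos: [0.529, -0.0282, 0.1725]
tool_rot: [-0.0, 0.804, -0.595, 0.0]
wrist_force: [-3.1, -0.5, 10.8]
gripper_width: -0.0003
```

```bash
python3 -m creep '[[1,[0,0,0.03],0],[1,[0,0,0.06],0],[1,[0,0,0.06],0]]'
```

```text
time: 20.0
tcp_pos: [0.529, -0.0282, 0.1719]
tool_rot: [-0.0, 0.804, -0.595, 0.0]
wrist_force: [-2.5, 0.6, 10.8]
gripper_width: 0.0004
```

```bash
python3 -m creep '[[1,[0,0,0.03],0],[1,[0,0,0.05],0],[1,[0,0,0.05],0]]'
```

```text
time: 20.38
tcp_pos: [0.529, -0.0282, 0.1714]
tool_rot: [-0.0, 0.804, -0.595, 0.0]
wrist_force: [-2.6, -0.0, 11.8]
gripper_width: -0.0002
```

```bash
python3 -m creep '[[1,[0,0,0.03],0],[1,[0,0,0.05],0],[1,[0,0,0.05],0]]'
```

```text
time: 20.75
tcp_pos: [0.529, -0.0282, 0.1709]
tool_rot: [-0.0, 0.804, -0.595, 0.0]
wrist_force: [-2.4, -0.2, 11.3]
gripper_width: -0.0001
```

```bash
python3 -m creep '[[1,[0,0,0.03],0],[1,[0,0,0.05],0],[1,[0,0,0.05],0]]'
```

```text
time: 21.12
tcp_pos: [0.529, -0.0282, 0.1704]
tool_rot: [-0.0, 0.804, -0.595, 0.0]
wrist_force: [-2.6, 0.0, 10.5]
gripper_width: -0.0
```

```bash
python3 -m creep '[[1,[0,0,0.02],0],[1,[0,0,0.04],0],[1,[0,0,0.04],0]]'
```

```text
time: 21.5
tcp_pos: [0.5289, -0.0282, 0.17]
tool_rot: [-0.0, 0.804, -0.595, 0.0]
wrist_force: [-2.2, 0.5, 11.0]
gripper_width: 0.0003
```

```bash
python3 -m creep '[[1,[0,0,0.02],0],[1,[0,0,0.04],0],[1,[0,0,0.04],0]]'
```

```text
time: 21.88
tcp_pos: [0.529, -0.0282, 0.1697]
tool_rot: [-0.0, 0.804, -0.595, 0.001]
wrist_force: [-3.5, -0.3, 13.3]
gripper_width: 0.0
```

```bash
python3 -m creep '[[1,[0,0,0.02],0],[1,[0,0,0.03],0],[1,[0,0,0.03],0]]'
```

```text
time: 22.25
tcp_pos: [0.529, -0.0282, 0.1696]
tool_rot: [-0.0, 0.804, -0.595, 0.001]
wrist_force: [-5.6, 1.2, 16.4]
gripper_width: -0.0003
```

```bash
python3 -m creep '[[1,[0,0,0.01],0],[1,[0,0,0.02],0],[1,[0,0,0.02],0],[1,[0,0,0.02],0]]'
```

```text
time: 22.75
tcp_pos: [0.529, -0.0282, 0.1696]
tool_rot: [-0.0, 0.804, -0.595, 0.001]
wrist_force: [-5.6, -0.3, 18.4]
gripper_width: -0.0001
```

```bash
python3 -m creep '[[1,[0,0,-0.5],0],[1,[0,0,-2],0],[1,[0,0,-4],0],[0,[0,2,-4.5],0],[-1,[0,5,-4.5],0],[-1,[0,8,-4.5],0],[-1,[0,8.9,-4.5],0],[-1,[0,8.9,-4.5],0],[-1,[0,8.9,-4.5],0],[-1,[0,8.9,-4.5],0]]'
python3 - <<'E'
from h import *
s=read_state();p,d=shot('wrist');blobs(p,wristpts(d,s),d);print(s['wrist_force'])
E
```

```text
time: 24.0
tcp_pos: [0.4442, -0.054, 0.2132]
tool_rot: [0.0, 0.804, -0.595, -0.0]
wrist_force: [-0.3, 0.0, 0.2]
gripper_width: 0.0853
orange [262 201  33  33 841] [277.8 216.8] ztop 0.1431 n 798 rect ((444.1179504394531, -53.75180435180664), (22.372936248779297, 22.22193717956543), 85.48822784423828) circ ((444.0162048339844, -53.94055938720703), 11.419272422790527)
blue [ 248   47   60   64 2999] [277.5  78.7] ztop 0.16 n 2986 rect ((529.00732421875, -27.9787540435791), (33.951446533203125, 33.897071838378906), 16.645259857177734) circ ((528.788330078125, -27.999582290649414), 17.29677963256836)
[-0.28784067  0.01254552  0.15051918]
```

```bash
python3 -m creep '[[-1,[0,0,2],0],[-1,[0,0,5],0],[-1,[0,0,7.5],0],[-1,[0,0,9.1],0],[-1,[0,0,9.1],0],[-1,[-0.8,0,9.1],0],[-1,[-1.6,0,9.1],0],[-1,[-2.2,0,9.1],0],[-1,[-2.5,0,9.1],0],[-1,[-2.7,0,9.1],0],[-1,[-2.8,0,9.1],0],[-1,[-2.8,0,9.1],0]]'
```

```text
time: 25.55
tcp_pos: [0.4354, -0.0275, 0.1223]
tool_rot: [0.0, 0.804, -0.595, -0.0]
wrist_force: [0.3, -0.7, 0.0]
gripper_width: 0.0856
```

```bash
python3 -m creep '[[-1,[-0.03,0,0],0],[-1,[-0.06,0,0],0],[-1,[-0.06,0,0],0]]'
```

```text
time: 25.92
tcp_pos: [0.4352, -0.0269, 0.1223]
tool_rot: [0.0, 0.804, -0.595, -0.0]
wrist_force: [0.8, -0.5, 0.0]
gripper_width: 0.0857
```

```bash
python3 -m creep '[[-1,[-0.03,0,0],0],[-1,[-0.06,0,0],0],[-1,[-0.06,0,0],0]]'
```

```text
time: 26.3
tcp_pos: [0.4351, -0.0263, 0.1223]
tool_rot: [-0.0, 0.804, -0.595, -0.0]
wrist_force: [-0.3, -0.0, -0.7]
gripper_width: 0.0851
```

```bash
python3 -m creep '[[-1,[-0.03,0,0],0],[-1,[-0.05,0,0],0],[-1,[-0.05,0,0],0]]'
```

```text
time: 26.68
tcp_pos: [0.4349, -0.0258, 0.1223]
tool_rot: [0.0, 0.804, -0.595, -0.0]
wrist_force: [-0.4, -0.0, 0.4]
gripper_width: 0.0854
```

```bash
python3 -m creep '[[-1,[-0.03,0,0],0],[-1,[-0.06,0,0],0],[-1,[-0.06,0,0],0]]'
```

```text
time: 27.05
tcp_pos: [0.4347, -0.0252, 0.1223]
tool_rot: [0.0, 0.804, -0.595, -0.0]
wrist_force: [-0.1, 0.3, 0.4]
gripper_width: 0.0856
```

```bash
python3 -m creep '[[-1,[-0.03,0,0],0],[-1,[-0.06,0,0],0],[-1,[-0.06,0,0],0]]'
```

```text
time: 27.42
tcp_pos: [0.4346, -0.0246, 0.1223]
tool_rot: [-0.0, 0.804, -0.595, -0.0]
wrist_force: [-0.1, 0.2, -0.1]
gripper_width: 0.0849
```

```bash
python3 -m creep '[[-1,[-0.03,0,0],0],[-1,[-0.05,0,0],0],[-1,[-0.05,0,0],0]]'
```

```text
time: 27.8
tcp_pos: [0.4345, -0.0242, 0.1223]
tool_rot: [0.0, 0.804, -0.595, 0.0]
wrist_force: [-0.2, -0.5, -0.2]
gripper_width: 0.0853
```

```bash
python3 -m creep '[[-1,[-0.03,0,0],0],[-1,[-0.05,0,0],0],[-1,[-0.05,0,0],0]]'
```

```text
time: 28.18
tcp_pos: [0.4344, -0.0239, 0.1224]
tool_rot: [0.0, 0.804, -0.595, 0.0]
wrist_force: [0.2, -4.4, 1.0]
gripper_width: 0.0852
```

```bash
python3 -m creep '[[-1,[-0.03,0,0],0],[-1,[-0.05,0,0],0],[-1,[-0.05,0,0],0]]'
```

```text
time: 28.55
tcp_pos: [0.4343, -0.0235, 0.1224]
tool_rot: [0.0, 0.804, -0.595, 0.0]
wrist_force: [1.8, -6.3, -0.3]
gripper_width: 0.0855
```

```bash
python3 -m creep '[[-1,[0.025,0,0],0],[-1,[0.025,0,0],0],[-1,[0.025,0,0],0],[-1,[0.025,0,0],0],[-1,[0.025,0,0],0]]'
```

```text
time: 29.18
tcp_pos: [0.4343, -0.0237, 0.1224]
tool_rot: [0.0, 0.804, -0.595, 0.0]
wrist_force: [0.9, -4.3, 0.7]
gripper_width: 0.0858
```

Run:
```python
from h import *
s=read_state();p,d=shot('wrist');blobs(p,wristpts(d,s),d);print(s['wrist_force'])
```

```text
orange [ 53 112  37  24 548] [ 70.9 122.9] ztop 0.0367 n 368 rect ((452.9561462402344, 133.7584228515625), (21.204425811767578, 11.352078437805176), 82.18321228027344) circ ((451.97406005859375, 133.89324951171875), 10.77273178100586)
orange [ 40 165  30  24 342] [ 54.5 177.6] ztop 0.0368 n 289 rect ((411.17120361328125, 138.83206176757812), (19.517908096313477, 9.789362907409668), 84.53870391845703) circ ((411.8773193359375, 138.74073791503906), 10.228107452392578)
orange [ 315  228   51   43 1015] [335.1 243.8] ztop 0.1279 n 280 rect ((449.8531494140625, -48.079097747802734), (7.395314693450928, 21.53620147705078), 38.44834899902344) circ ((447.03240966796875, -50.318603515625), 10.768630027770996)
orange [ 323  253   58   56 2477] [351.5 280.8] ztop 0.143 n 2234 rect ((444.0936279296875, -53.06957244873047), (23.11481285095215, 22.65707015991211), 77.40161895751953) circ ((444.0050354003906, -53.346534729003906), 11.947039604187012)
blue [  323     0   126   102 10788] [384.9  45.8] ztop 0.1599 n 10600 rect ((524.8412475585938, -28.69148826599121), (26.86438751220703, 35.25446701049805), 16.227453231811523) circ ((528.0916748046875, -27.8758544921875), 17.855154037475586)
[ 0.9350091  -4.31526259  0.71002892]
```

```bash
python3 -m creep '[[-1,[0.5,0,0],0],[-1,[1.5,0,0],0],[-1,[3,0,0],0],[-1,[4.2,0,0],0],[-1,[5,0,0],0],[-1,[5.5,0,0],0],[-1,[5.7,0,0],0],[-1,[5.8,0,0],0],[-1,[5.88,0,0],0],[-1,[5.94,0,0],0],[-1,[6.0,0,0],0],[-1,[6.0,0,0],0]]'
```

```text
time: 30.72
tcp_pos: [0.4517, -0.0808, 0.1223]
tool_rot: [0.0, 0.804, -0.595, -0.0]
wrist_force: [-1.1, -0.8, 0.5]
gripper_width: 0.0853
```

```bash
python3 -m creep '[[-1,[0.03,0,0],0],[-1,[0.06,0,0],0],[-1,[0.06,0,0],0]]'
```

```text
time: 31.1
tcp_pos: [0.4519, -0.0815, 0.1223]
tool_rot: [0.0, 0.804, -0.595, 0.0]
wrist_force: [0.5, -0.1, -0.0]
gripper_width: 0.0855
```

```bash
python3 -m creep '[[-1,[0.03,0,0],0],[-1,[0.05,0,0],0],[-1,[0.05,0,0],0]]'
```

```text
time: 31.48
tcp_pos: [0.4521, -0.0819, 0.1223]
tool_rot: [-0.0, 0.804, -0.595, -0.0]
wrist_force: [-0.3, 0.6, -0.5]
gripper_width: 0.0852
```

```bash
python3 -m creep '[[-1,[0.03,0,0],0],[-1,[0.05,0,0],0],[-1,[0.05,0,0],0]]'
```

```text
time: 31.85
tcp_pos: [0.4522, -0.0824, 0.1223]
tool_rot: [0.0, 0.804, -0.595, -0.0]
wrist_force: [-0.4, -0.1, -0.5]
gripper_width: 0.0856
```

```bash
python3 -m creep '[[-1,[0.03,0,0],0],[-1,[0.05,0,0],0],[-1,[0.05,0,0],0]]'
```

```text
time: 32.22
tcp_pos: [0.4524, -0.0829, 0.1223]
tool_rot: [0.0, 0.804, -0.595, -0.0]
wrist_force: [-0.4, 0.2, 0.2]
gripper_width: 0.0851
```

```bash
python3 -m creep '[[-1,[0.03,0,0],0],[-1,[0.05,0,0],0],[-1,[0.05,0,0],0]]'
```

```text
time: 32.6
tcp_pos: [0.4525, -0.0832, 0.1223]
tool_rot: [-0.0, 0.804, -0.595, -0.0]
wrist_force: [-1.1, 1.8, 0.8]
gripper_width: 0.0855
```

```bash
python3 -m creep '[[-1,[0.03,0,0],0],[-1,[0.05,0,0],0],[-1,[0.05,0,0],0]]'
```

```text
time: 32.98
tcp_pos: [0.4526, -0.0836, 0.1223]
tool_rot: [-0.0, 0.804, -0.595, -0.0]
wrist_force: [-0.6, 4.7, 1.2]
gripper_width: 0.0852
```

```bash
python3 -m creep '[[-1,[0.01,0,0],0],[-1,[0.01,0,0],0],[-1,[0.01,0,0],0],[-1,[0.01,0,0],0],[-1,[0.01,0,0],0]]'
python3 - <<'E'
from h import *
s=read_state();p,d=shot('wrist');blobs(p,wristpts(d,s),d);print(s['wrist_force'])
E
```

```text
time: 33.6
tcp_pos: [0.4526, -0.0836, 0.1223]
tool_rot: [-0.0, 0.804, -0.595, -0.0]
wrist_force: [-1.4, 5.2, 1.3]
gripper_width: 0.0853
orange [ 191  227   52   44 1035] [221.8 243.7] ztop 0.1281 n 273 rect ((451.8280944824219, -55.039642333984375), (21.810039520263672, 7.942997932434082), 86.00585174560547) circ ((448.1611328125, -54.783599853515625), 10.909128189086914)
orange [ 177  253   58   57 2514] [205.6 281.1] ztop 0.1429 n 2254 rect ((444.20001220703125, -54.473934173583984), (22.854503631591797, 23.16167640686035), 61.5361442565918) circ ((443.9160461425781, -54.579994201660156), 12.03638744354248)
blue [  108     0   123   101 10372] [169.9  44.8] ztop 0.1599 n 10320 rect ((525.1117553710938, -29.16859245300293), (26.518394470214844, 34.867149353027344), 17.793222427368164) circ ((528.716796875, -28.040245056152344), 17.584409713745117)
[-1.44256809  5.20633504  1.25720962]
```

```bash
python3 -m creep '[[-1,[-0.3,0,0],0],[-1,[-1.2,0,0],0],[-1,[-2.4,0,0],0],[-1,[-3.1,0,0],0],[-1,[-3.1,0,-1.5],0],[-1,[-3.1,0,-4],0],[-1,[-3.1,0,-7],0],[-1,[-3.1,0,-10],0],[-1,[-3.1,0,-12],0],[-1,[-3.1,0,-12],0],[-1,[-3.1,0,-12],0]]'
python3 - <<'E'
from h import *
s=read_state();p,d=shot('wrist','w4.png');blobs(p,wristpts(d,s),d);print(s['wrist_force'])
E
```

```text
time: 35.02
tcp_pos: [0.4433, -0.054, 0.2416]
tool_rot: [0.0, 0.804, -0.595, -0.0]
wrist_force: [0.0, -0.6, -0.0]
gripper_width: 0.0858
orange [264 191  29  29 662] [278.2 205.1] ztop 0.1431 n 635 rect ((443.8839111328125, -53.825355529785156), (21.945402145385742, 22.22797203063965), 17.33245277404785) circ ((443.9412841796875, -54.123287200927734), 11.582379341125488)
blue [ 253   56   51   55 2220] [278.1  83. ] ztop 0.16 n 2216 rect ((528.7672119140625, -28.03736114501953), (33.547523498535156, 33.11806869506836), 17.319236755371094) circ ((528.8414306640625, -28.266254425048828), 17.159130096435547)
[ 0.02733528 -0.58466277 -0.00818629]
```

View pics/w4.png

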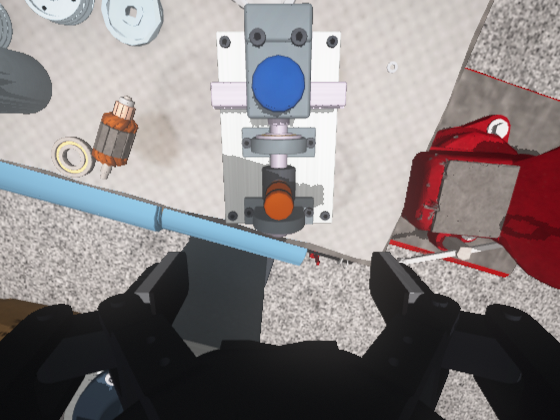

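The stem stands upright at pixel (278, 205) and the seated button is at (278, 83). The bearing at (72, 156) and the armature at (117, 135) have not moved, and the gripper is clear of everything.

```bash
python3 -c "
from workcell import sign_off;print(sign_off())"
```

```text
the job is handed in; nothing more can be done
None
```

I carried out the job in the order asked and handed it in at about 35 s of the 67 s allowed; no verdict is reported.

| Step | What I did | Result |
|---|---|---|
| First check for play | Pushed the stem left, then right, with the open fingers either side of it. Peak about 6.4 N, held at 5 to 6 N. | It stopped about 12.5 mm left and 11 mm right of upright. |
| Take-up button | Pressed straight down. It slid at about 11 N, then the force rose steeply to about 18 N, where I stopped. | It went down 7.2 mm and stayed there. |
| Second check | Pushed left (peak about 6.6 N, held at about 4.5 N), then right (held at about 5.4 N). | The stem moved only about 0.6 mm each way, so the play is gone. |
| Let go | Lifted the gripper clear. | The stem is upright, and the wrist force is within its noise of zero. |

- **Loose parts:** in the last wrist picture the armature and the loose bearing had not moved. The motor can is mostly outside that view, but the arm never went near it.
- **Force readings:** they come only at the end of each move and carry about 1 N of noise, so brief peaks between readings would not show. No check failed or disagreed.

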